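Core-temperature check of a tray of small panettoni

TASK

Make up the batch on the shallow metal tray to three loaves: one is already there, so stand two of the three spare loaves from the bench upright on the tray beside it, and leave the last spare and everything else on the bench as it is. Then draw the probe thermometer straight up out of its stand, clear of it, and turn it so that it slants at about 45 degrees, needle downwards and display facing up. Finish while holding it like that, still, with the needle tip in the air above the middle of the tray, clear of the loaves.

Things in the scene. Friction and masses are not known exactly. Their poses are not given: they have to be found in the camera images.
- tray: shallow open aluminium tray, fixed to the bench, 180 mm (its x) by 300 mm (its y), 14 mm tall, walls and floor 4 mm thick. Origin at the centre of its underside; z up. One loaf already stands in its -y half, 60 to 95 mm from the centre; the other half and the middle are empty
- stand: steel stand of the thermometer, fixed to the bench: foot plate 100 x 80 x 8 mm with an upright rectangular pocket in its middle, 43 mm (x) by 33 mm (y) outside, open at the top at 105 mm. Inside, a ledge at 80 mm carries the underside of the handle, with 1.5 mm play all round. Origin at the centre of its underside; z up
- probe_handle (a point): probe thermometer, needle down in the stand: grey handle 30 (its x) by 20 (its y) by 100 mm long (its z), under it a 4 mm steel needle 70 mm long; about 110 g. Display on the upper part of the +x face. This point: on the handle axis, 40 mm below its top, 130 mm above the needle tip, at first 140 mm above the bench. z points from needle to handle top, x out of the display; yaw as the stand
- probe_tip (a point): tip of the thermometer's needle, 130 mm from the handle point along its -z; in the stand it hangs 10 mm above the bench, and the tip must rise above 105 mm to clear the stand
- loaf0_mid (a point): small baked loaf in a dark brown paper cup, crust dome with raisins on top: round, 54 mm across, 66 mm tall, about 60 g; stands upright. This point is its centre, 33 mm above its underside; z is its upright axis. All four loaves are alike; this one is already on the tray
- loaf1_mid (a point): small baked loaf in a dark brown paper cup, crust dome with raisins on top: round, 54 mm across, 66 mm tall, about 60 g; stands upright. This point is its centre, 33 mm above its underside; z is its upright axis. All four loaves are alike; this one is a spare on the bench
- loaf2_mid (a point): small baked loaf in a dark brown paper cup, crust dome with raisins on top: round, 54 mm across, 66 mm tall, about 60 g; stands upright. This point is its centre, 33 mm above its underside; z is its upright axis. All four loaves are alike; this one is a spare on the bench
- loaf3_mid (a point): small baked loaf in a dark brown paper cup, crust dome with raisins on top: round, 54 mm across, 66 mm tall, about 60 g; stands upright. This point is its centre, 33 mm above its underside; z is its upright axis. All four loaves are alike; this one is a spare on the bench
- jar: bystander: closed amber glass jar with steel cap, 52 mm across, 75 mm tall, among the spare loaves. Origin at the centre of its underside
- mould: bystander: empty brown paper cup, 56 mm across the mouth, 45 mm tall, among the spare loaves; not a loaf. Origin at the centre of its underside
- timer: bystander: round white kitchen timer, 60 mm across, 40 mm tall, among the spare loaves. Origin at the centre of its underside
- scraper: bystander: bench scraper lying flat, 95 by 140 mm, 16 mm thick at the handle. Origin on the bench under it
- bowl: bystander: steel bowl, 100 mm across, 45 mm tall. Origin at the centre of its underside
There are look-alikes about, which are no part of the job. Of the things that look like the part that bears probe_handle, the larger one is meant.

How it is judged (in metres and radians):
On the way, in this order (a step that is already met when the one before it is completed fails the run):
1. exactly three loaves stand on the tray, let go, and the last spare is where it was (((x of loaf0_mid in the frame of tray between -0.07 and 0.07 m and y of loaf0_mid in the frame of tray between -0.13 and 0.13 m and z of loaf0_mid in the frame of tray between 0.025 and 0.05 m and angle between each of loaf0_mid, loaf1_mid, loaf2_mid, loaf3_mid's own z axis and vertical below 0.15 rad and distance of loaf1_mid from where it was at the start of the episode below 0.03 m and x of loaf2_mid in the frame of tray between -0.07 and 0.07 m and y of loaf2_mid in the frame of tray between -0.13 and 0.13 m and z of loaf2_mid in the frame of tray between 0.025 and 0.05 m and x of loaf3_mid in the frame of tray between -0.07 and 0.07 m and y of loaf3_mid in the frame of tray between -0.13 and 0.13 m and z of loaf3_mid in the frame of tray between 0.025 and 0.05 m) or (x of loaf0_mid in the frame of tray between -0.07 and 0.07 m and y of loaf0_mid in the frame of tray between -0.13 and 0.13 m and z of loaf0_mid in the frame of tray between 0.025 and 0.05 m and angle between each of loaf0_mid, loaf1_mid, loaf2_mid, loaf3_mid's own z axis and vertical below 0.15 rad and x of loaf1_mid in the frame of tray between -0.07 and 0.07 m and y of loaf1_mid in the frame of tray between -0.13 and 0.13 m and z of loaf1_mid in the frame of tray between 0.025 and 0.05 m and distance of loaf2_mid from where it was at the start of the episode below 0.03 m and x of loaf3_mid in the frame of tray between -0.07 and 0.07 m and y of loaf3_mid in the frame of tray between -0.13 and 0.13 m and z of loaf3_mid in the frame of tray between 0.025 and 0.05 m) or (x of loaf0_mid in the frame of tray between -0.07 and 0.07 m and y of loaf0_mid in the frame of tray between -0.13 and 0.13 m and z of loaf0_mid in the frame of tray between 0.025 and 0.05 m and angle between each of loaf0_mid, loaf1_mid, loaf2_mid, loaf3_mid's own z axis and vertical below 0.15 rad and x of loaf1_mid in the frame of tray between -0.07 and 0.07 m and y of loaf1_mid in the frame of tray between -0.13 and 0.13 m and z of loaf1_mid in the frame of tray between 0.025 and 0.05 m and x of loaf2_mid in the frame of tray between -0.07 and 0.07 m and y of loaf2_mid in the frame of tray between -0.13 and 0.13 m and z of loaf2_mid in the frame of tray between 0.025 and 0.05 m and distance of loaf3_mid from where it was at the start of the episode below 0.03 m)) and contact force between the fingers and loaf0 below 0.1 N and contact force between the fingers and loaf1 below 0.1 N and contact force between the fingers and loaf2 below 0.1 N and contact force between the fingers and loaf3 below 0.1 N), for 0.2 s.
2. the thermometer is drawn up out of the stand, its needle tip above the stand's mouth (z of probe_tip in the frame of stand above 0.11 m and contact force between the fingers and probe above 1 N), for 0.05 s.
At the end, for the whole second after the job is handed in: Three loaves upright on the tray, let go; last spare within 30 mm of its start. Thermometer held still (under 0.03 m/s) in the fingers, 0.55 to 1.02 rad off upright, display normal within 1.1 rad of up, tip 80 to 400 mm high and within 80 mm of the tray centre sideways, touching nothing else (all of step 1 and angle between probe_handle's own z axis and vertical between 0.55 and 1.02 rad and angle between probe_handle's own x axis and vertical below 1.1 rad and height (world z) of probe_tip between 0.08 and 0.4 m and horizontal distance between probe_tip and tray below 0.08 m and contact force between the fingers and probe above 1 N and contact force between probe and stand below 0.1 N and contact force between probe and tray below 0.1 N and contact force between probe and loaf0 below 0.1 N and contact force between probe and loaf1 below 0.1 N and contact force between probe and loaf2 below 0.1 N and contact force between probe and loaf3 below 0.1 N and linear speed of probe below 0.03 m/s); the arm keeps its last pose, push and grip.
It fails at once if a bystander (jar, empty cup, timer, scraper or bowl) is pushed more than 30 mm from its place (distance of any of jar, mould, timer, scraper, bowl from where it was at the start of the episode above 0.03 m).
It also fails if it takes over 72 s, if anything falls off the work surface, if the arm or the gripper's body presses on something with over 40 N, if the wrist force passes 120 N, or if a joint passes its speed limit or range.

ROBOT

A 6-joint arm with a two-finger parallel gripper is mounted at the origin on the work surface. World frame = base frame: x ahead of the robot, y to its left, z up, the work surface at z = 0. Lengths are in m, angles in degrees, forces in N, time in s.
With the tool pointing down it reaches from about 0.4 to 0.825 m from the base axis. Payload 7 kg.
Tool frame: the origin (TCP) lies at the very end of the fingers, on their centre line; the grasp point (between the pads) lies behind it (r.grasp_offset is the z of the grasp point in the tool frame, in m); z points along the fingers, y is the direction in which the jaws open and shut (so a half turn about z gives the same grasp; the last joint's range is limited). The gripper opens to 88 mm and grips with 3 to 60 N. Pads are 19 mm wide; open, the fingers measure 130 mm over their backs; the gripper's body (78 mm by 193 mm) begins 47 mm behind the grasp point.
Start: joints at [-47.836, 20.546, 0.682, 0, -70.136, -16.507], TCP at [0.292, -0.608, 0.227] pointing down, gripper open.
Joint ranges: [-176.03, 176.03], [-82.01, 121.73], [-58.28, 71.71], [-173.87, 95.51], [-174.79, -0.11], [-173.66, 173.66]. Speed limits (degrees/s): [136.94, 136.94, 172.46, 180, 180, 180].

INTERFACE

Orientations are given as [roll, pitch, yaw] about the fixed x, y, z axes, in that order (R = Rz(yaw) Ry(pitch) Rx(roll)).
In Python, from plant import r gives the robot as it stands. The module is installed in compiled form; this text tells all that it offers.
- The arm moves only by the tool servo_tool, never from a script. Its argument "targets" is a list of rows, each an object of numbers: "dx", "dy", "dz": the shift along the world's x, y, z in cm; "spin": the turn about the world's z in rad; "grip": the opening in per cent of the stroke, from 0 (shut) to 100 (fully open). A call has exactly 10 rows; each row is the pose to reach, as a shift and turn from the pose commanded when the call began; what a row does not reach only later rows make up. A row lasts 1/12 s, in which the tool goes at most 41.7 mm and 7.16 degrees, less where a joint would pass 70% of its speed; a pose out of reach is approached as far as the arm can. A call with a gripper value outside its range is refused whole. The fingers move at their own pace and stop on an object; "squeeze" is the grip in N (left out, the last holds). Time passes only in rows, so rows that repeat a pose let the fingers close, or fill a call up. It gives the time, the measured TCP pose, the force and the opening at its end, in the units of the state.
- r.get_state(): the state, without advancing time (a new reading comes with each control period).
- r.capture(name): name is "scene" or "top" or "wrist"; returns the picture (420x560x3 uint8, blue, green, red); there is no depth.
- r.get_calibration(name): a dict with "K" (3x3 intrinsics, pixels), "k1" (the pictures are not rectified: a ray, as slopes to the right and down, at radius r is drawn at 1 + k1 r^2 times it, then the intrinsics apply), "extrinsics" (4x4, takes a point from camera to world coordinates). Camera axes: x right, y down, z forward; pixel columns grow to the right and rows downward; lengths in m; the calibration is good to about 2 mm. A picture is of the moment at which its call begins: read the wrist's pose just before it. get_calibration takes no time and is no camera call; for the wrist camera it gives the pose at the moment of the call.
- r.close_job(): hands the job in, once; it reports no verdict.
Trained networks look in the newest picture that a camera, given by its name, has taken for a name from the list of things; names that differ only in an ending like _2 or _b are one class to them, and where a whole thing is asked for, a point or a joint stands for the part that bears it (a point fixed in the world has none). Each returns a list of dicts, best first, with "p" (0 to 1); they miss things now and then, are a little off and sometimes report something else, mostly with a low value. They report only what shows in the picture. A call takes as long as a camera call. They do not tell look-alikes from the thing itself.
- r.cut_out(name, camera): "mask" (420x560 bool, what is visible of it) and "extent" ([left, top, right, bottom] in pixels, round what is visible of it).
The state is a dict: "time_s": time; "joints": joint angles; "qd": joint speeds; "joint_torque": joint torques, N m; "tcp_pos": TCP position; "eef_rot": TCP orientation; "contact_force": force on the tool from outside, world axes, zero at the start; "moment": the same for the moment, N m; "gripper_width": finger opening in m.
Only numpy, scipy, OpenCV 4.12 (cv2) and the standard library are available. Lean on these libraries where they do the work, as an engineer would, in place of code of your own. Each camera call takes 0.05 s, during which the arm holds its last target. There are 200 camera calls.

## Working session

There is one attempt and no reset: what is moved stays moved. The work goes in short steps, Python scripts to look and compute and a tool call to move; the robot and the scene stay as the last step left them, time stands still between calls to the robot, and variables do not carry over. Pictures are saved under pics/ and viewed, about 8 in all and at most 12, crops included, and the job is handed in when it is done.

Besides the shell and the picture viewer there is one more tool, called after "Call:" as name(argument=value, ...), one argument or row to a line, values as JSON. servo_tool: Moves the arm, as the interface text tells. Its arguments: {"type":"object","properties":{"targets":{"type":"array"},"squeeze":{"type":"number"}},"required":["targets"]}

```bash
mkdir -p pics; cat > h.py <<'E'
import numpy as np, cv2
from plant import r
def ray(cam,uv,C=None):
    C=C or r.get_calibration(cam); K=np.array(C["K"]); k=C["k1"]; E=np.array(C["extrinsics"])
    d=np.array([(uv[0]-K[0,2])/K[0,0],(uv[1]-K[1,2])/K[1,1]]); s=d.copy()
    for _ in range(20): s=d/(1+k*(s@s))
    v=E[:3,:3]@np.array([s[0],s[1],1]); return E[:3,3],v
def at(cam,uv,z,C=None):
    o,v=ray(cam,uv,C); return o+v*(z-o[2])/v[2]
def proj(cam,P,C=None):
    C=C or r.get_calibration(cam); K=np.array(C["K"]); E=np.array(C["extrinsics"])
    p=E[:3,:3].T@(np.array(P)-E[:3,3]); s=p[:2]/p[2]; s=s*(1+C["k1"]*(s@s))
    return K[:2,:2]@s+K[:2,2]
E
python3 - <<'E'
from h import *
for c in("scene","top"):
    cv2.imwrite(f"pics/{c}0.png",r.capture(c)); print(c,np.round(np.array(r.get_calibration(c)["extrinsics"])[:3],3).tolist())
print(r.grasp_offset)
for n in("loaf0_mid","tray","stand","probe_handle","jar","mould","timer","scraper","bowl"):
    for o in r.cut_out(n,"top"):
        e=o["extent"]; m=o["mask"]; c=np.argwhere(m).mean(0)[::-1] if m.any() else (0,0)
        print(n,round(o["p"],2),np.round(e).tolist(),np.round(c,1),np.round(at("top",c,.03),3)[:2])
E
```

```text
scene [[-0.766, 0.473, -0.436, 0.99], [0.643, 0.573, -0.508, 0.397], [0.009, -0.669, -0.743, 0.825]]
top [[0.0, -0.991, 0.134, 0.472], [-1.0, -0.0, -0.0, -0.081], [0.0, -0.134, -0.991, 1.087]]
-0.0188
loaf0_mid 0.64 [147.0, 251.0, 170.0, 274.0] [157.7 261.3] [0.506 0.188]
tray 0.89 [63.0, 209.0, 196.0, 292.0] [130.6 251.8] [0.527 0.25 ]
stand 0.8 [356.0, 232.0, 402.0, 283.0] [377.  258.4] [ 0.513 -0.3  ]
probe_handle 0.79 [382.0, 249.0, 405.0, 268.0] [393.  255.6] [ 0.519 -0.336]
probe_handle 0.71 [430.0, 255.0, 449.0, 266.0] [442.  259.1] [ 0.51  -0.447]
jar 0.9 [304.0, 170.0, 327.0, 201.0] [313.1 184.9] [ 0.679 -0.159]
mould 0.88 [311.0, 276.0, 342.0, 301.0] [326.4 287.8] [ 0.449 -0.186]
timer 0.92 [310.0, 222.0, 332.0, 246.0] [319.4 234.9] [ 0.565 -0.172]
timer 0.19 [353.0, 232.0, 402.0, 284.0] [377.1 258.3] [ 0.513 -0.3  ]
scraper 0.56 [153.0, 132.0, 215.0, 179.0] [184.1 154. ] [0.751 0.135]
scraper 0.27 [256.0, 160.0, 283.0, 192.0] [266.2 177.3] [ 0.696 -0.053]
bowl 0.88 [378.0, 168.0, 424.0, 208.0] [400.5 186.5] [ 0.675 -0.358]
```

View pics/scene0.png

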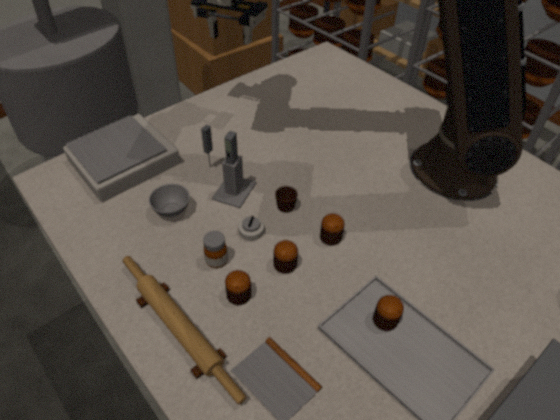

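View pics/top0.png

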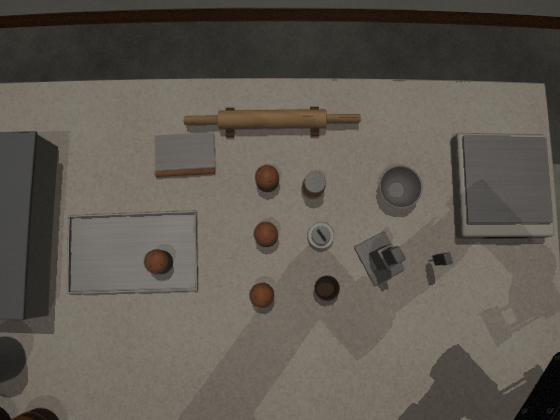

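```bash
python3 - <<'E'
from h import *
s=r.get_state(); print({k:np.round(v,3).tolist() for k,v in s.items()})
im=r.capture("top"); sc=r.capture("scene")
m=r.cut_out("tray","top")[0]["mask"].astype(np.uint8)
c,_=cv2.findContours(m,0,2); q=cv2.boxPoints(cv2.minAreaRect(max(c,key=len)))
print("tray",np.round([at("top",p,.010) for p in q],4)[:,:2].tolist(), np.round(np.mean([at("top",p,.010) for p in q],0),4))
# loaves: colour blobs (orange crust), mask tried with net too
hsv=cv2.cvtColor(im,40)
for u,v in((267,178),(266,234),(262,295),(158,261)):
    b=hsv[v-20:v+20,u-20:u+20]; mm=((b[...,0]<14)&(b[...,1]>120)).astype(np.uint8)
    n,l,st,ce=cv2.connectedComponentsWithStats(mm); i=1+st[1:,4].argmax()
    p=ce[i]+[u-20,v-20]; print("loaf",np.round(p,1),st[i],np.round(at("top",p,.05),4)[:2], hsv[v,u])
for n in("stand","probe_handle"):
    for o in r.cut_out(n,"scene")[:3]: print(n,round(o["p"],2),np.round(o["extent"]).tolist())
a=cv2.resize(sc[110:220,170:270],None,fx=4,fy=4,interpolation=2)
b=cv2.resize(im[220:300,340:460],None,fx=3.3,fy=4.4*.75,interpolation=2)
h=max(a.shape[0],b.shape[0]); f=lambda x:cv2.copyMakeBorder(x,0,h-x.shape[0],0,0,0)
cv2.imwrite("pics/crop1.png",np.clip(np.hstack([f(a),f(b)])*1.6,0,255).astype(np.uint8))
E
```

```text
{'time_s': 0.55, 'joints': [-47.836, 20.546, 0.681, -0.001, -70.134, -16.509], 'qd': [-0.001, -0.121, 0.096, -0.014, 0.001, -0.035], 'joint_torque': [0.0, -58.189, 29.313, 6.999, 0.012, -0.0], 'tcp_pos': [0.292, -0.608, 0.227], 'eef_rot': [-179.999, 0.001, -154.345], 'contact_force': [-0.519, -0.694, 0.514], 'moment': [0.029, -0.014, 0.019], 'gripper_width': 0.087}
tray [[0.6167, 0.4185], [0.6239, 0.1044], [0.4413, 0.0965], [0.4309, 0.4042]] [0.5282 0.2559 0.01  ]
loaf [266.6 176.3] [  9   7  22  23 395] [ 0.6941 -0.0545] [ 11 151  98]
loaf [265.4 233.3] [  8   8  23  23 412] [ 0.567  -0.0523] [ 12 145 100]
loaf [261.3 294.7] [  8   8  24  24 439] [ 0.4342 -0.0439] [ 11 151 101]
loaf [155.7 260.8] [  7   9  23  23 413] [0.5063 0.1874] [ 11 146  96]
stand 0.78 [211.0, 158.0, 250.0, 208.0]
probe_handle 0.91 [224.0, 130.0, 242.0, 164.0]
probe_handle 0.62 [243.0, 174.0, 256.0, 185.0]
```

View pics/crop1.png

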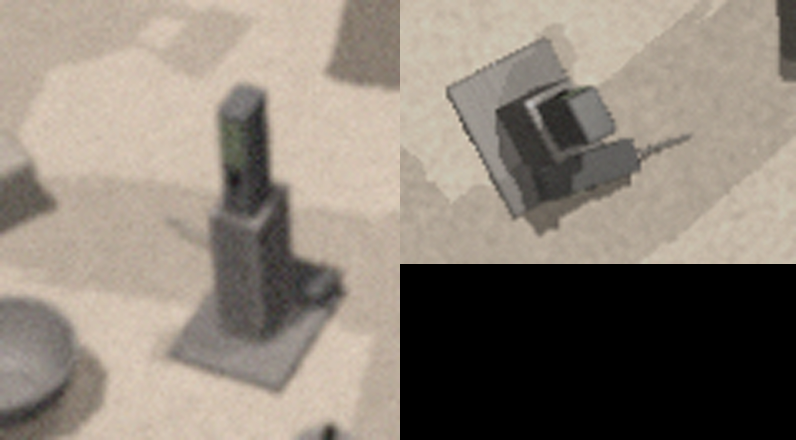

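In the top view the spare loaves are at (267,176), (265,233) and (261,295), and the tray loaf is at (156,261). There are two probe candidates. The one in the stand, at top (393,256) and scene (232,145), is larger and is carried by the stand, so it fits. The one at top (442,259) and scene (207,140) is a smaller look-alike. The crop confirms the larger one, with its green display facing about world (0.87, 0.49). I'll move to the nearest loaf first.

Call:
servo_tool(
  targets=[
    {"dx":1.4,"dy":4,"dz":0,"spin":0.11,"grip":100},
    {"dx":2.6,"dy":8,"dz":0,"spin":0.22,"grip":100},
    {"dx":3.6,"dy":12,"dz":0,"spin":0.33,"grip":100},
    {"dx":4.6,"dy":16,"dz":0,"spin":0.44,"grip":100},
    {"dx":5.6,"dy":20,"dz":0,"spin":0.55,"grip":100},
    {"dx":6.6,"dy":24,"dz":0,"spin":0.66,"grip":100},
    {"dx":7.6,"dy":28,"dz":0,"spin":0.77,"grip":100},
    {"dx":8.6,"dy":32,"dz":0,"spin":0.88,"grip":100},
    {"dx":9.6,"dy":36,"dz":0,"spin":1.0,"grip":100},
    {"dx":10.6,"dy":40,"dz":0,"spin":1.12,"grip":100},
  ],
  squeeze=10,
)

```text
time_s: 1.63
tcp_pos: [0.3983, -0.2066, 0.227]
eef_rot: [-179.9, -0.0, -89.8]
contact_force: [1.4, 0.1, -0.0]
gripper_width: 0.0876
```

Call:
servo_tool(
  targets=[
    {"dx":0.9,"dy":4,"dz":0,"spin":0,"grip":100},
    {"dx":1.8,"dy":8,"dz":0,"spin":0,"grip":100},
    {"dx":2.7,"dy":12,"dz":0,"spin":0,"grip":100},
    {"dx":3.6,"dy":16.2,"dz":-1,"spin":0,"grip":100},
    {"dx":3.6,"dy":16.2,"dz":-4.5,"spin":0,"grip":100},
    {"dx":3.6,"dy":16.2,"dz":-8,"spin":0,"grip":100},
    {"dx":3.6,"dy":16.2,"dz":-10,"spin":0,"grip":100},
    {"dx":3.6,"dy":16.2,"dz":-11,"spin":0,"grip":100},
    {"dx":3.6,"dy":16.2,"dz":-11,"spin":0,"grip":100},
    {"dx":3.6,"dy":16.2,"dz":-11,"spin":0,"grip":100},
  ],
)

```text
time_s: 2.47
tcp_pos: [0.4342, -0.0465, 0.1166]
eef_rot: [180.0, -0.0, -90.2]
contact_force: [-0.6, 0.8, 0.8]
gripper_width: 0.0876
```

```bash
python3 - <<'E'
from h import *
cv2.imwrite("pics/w1.png",np.clip(r.capture("wrist")*1.4,0,255).astype(np.uint8)); print(r.get_state()["tcp_pos"], np.round(r.get_calibration("wrist")["extrinsics"],3).tolist())
print(proj("wrist",[.434,-.044,.066]),proj("wrist",[.567,-.052,.066]))
for o in r.cut_out("loaf1_mid","wrist"): print(round(o["p"],2),o["extent"])
E
```

```text
[ 0.43483371 -0.04638467  0.11732418] [[-1.0, 0.003, 0.002, 0.435], [0.003, 0.967, 0.255, -0.115], [-0.001, 0.255, -0.967, 0.275], [0.0, 0.0, 0.0, 1.0]]
[279.62711324 234.09991527] [ 69.49527871 222.19936505]
```

View pics/w1.png

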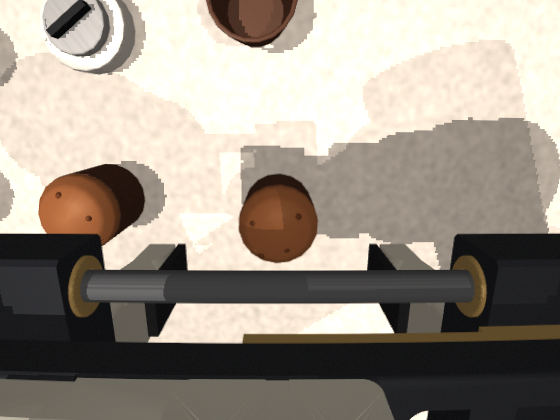

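The jaws straddle the loaf at (278,222), and the picture agrees with the estimate to about 3 mm. I'll go down and grasp.

Call:
servo_tool(
  targets=[
    {"dx":0,"dy":0,"dz":-3,"spin":0,"grip":100},
    {"dx":0,"dy":0,"dz":-6,"spin":0,"grip":100},
    {"dx":0,"dy":0,"dz":-8.5,"spin":0,"grip":100},
    {"dx":0,"dy":0,"dz":-9.6,"spin":0,"grip":100},
    {"dx":0,"dy":0,"dz":-9.6,"spin":0,"grip":100},
    {"dx":0,"dy":0,"dz":-9.6,"spin":0,"grip":40},
    {"dx":0,"dy":0,"dz":-9.6,"spin":0,"grip":40},
    {"dx":0,"dy":0,"dz":-9.6,"spin":0,"grip":40},
    {"dx":0,"dy":0,"dz":-9.6,"spin":0,"grip":40},
    {"dx":0,"dy":0,"dz":-9.6,"spin":0,"grip":40},
  ],
  squeeze=10,
)

```text
time_s: 3.4
tcp_pos: [0.4349, -0.0462, 0.0214]
eef_rot: [-179.9, 0.0, -90.2]
contact_force: [0.7, -0.7, 0.0]
gripper_width: 0.0599
```

Call:
servo_tool(
  targets=[
    {"dx":0,"dy":0,"dz":0,"spin":0,"grip":30},
    {"dx":0,"dy":0,"dz":0,"spin":0,"grip":30},
    {"dx":0,"dy":0,"dz":0,"spin":0,"grip":30},
    {"dx":0,"dy":0,"dz":0,"spin":0,"grip":30},
    {"dx":0,"dy":0,"dz":1,"spin":0,"grip":30},
    {"dx":0,"dy":0,"dz":3,"spin":0,"grip":30},
    {"dx":0,"dy":0,"dz":6,"spin":0,"grip":30},
    {"dx":0,"dy":0,"dz":9,"spin":0,"grip":30},
    {"dx":0,"dy":0,"dz":11,"spin":0,"grip":30},
    {"dx":0,"dy":0,"dz":12,"spin":0,"grip":30},
  ],
)

```text
time_s: 4.23
tcp_pos: [0.4355, -0.0462, 0.1435]
eef_rot: [-179.8, 0.1, -90.1]
contact_force: [0.5, 0.5, -1.0]
gripper_width: 0.0539
```

Call:
servo_tool(
  targets=[
    {"dx":0.6,"dy":2.5,"dz":0,"spin":0.0,"grip":30},
    {"dx":1.5,"dy":6.5,"dz":0,"spin":0.0,"grip":30},
    {"dx":2.4,"dy":10.5,"dz":0,"spin":0.0,"grip":30},
    {"dx":3.3,"dy":14.5,"dz":0,"spin":0.0,"grip":30},
    {"dx":4.2,"dy":18.5,"dz":0,"spin":0.02,"grip":30},
    {"dx":5.1,"dy":22.5,"dz":0,"spin":0.02,"grip":30},
    {"dx":6.0,"dy":26.5,"dz":0,"spin":0.02,"grip":30},
    {"dx":6.9,"dy":30.5,"dz":0,"spin":0.02,"grip":30},
    {"dx":7.8,"dy":34.5,"dz":0,"spin":0.02,"grip":30},
    {"dx":8.6,"dy":38,"dz":0,"spin":0.02,"grip":30},
  ],
)

```text
time_s: 5.07
tcp_pos: [0.5202, 0.336, 0.1402]
eef_rot: [180.0, -0.0, -89.0]
contact_force: [0.5, 0.7, -1.1]
gripper_width: 0.0537
```

Call:
servo_tool(
  targets=[
    {"dx":0.4,"dy":1.6,"dz":-1,"spin":0.0,"grip":30},
    {"dx":0.4,"dy":1.6,"dz":-4,"spin":0.0,"grip":30},
    {"dx":0.4,"dy":1.6,"dz":-7,"spin":0.0,"grip":30},
    {"dx":0.4,"dy":1.6,"dz":-9.5,"spin":0.0,"grip":30},
    {"dx":0.4,"dy":1.6,"dz":-10.5,"spin":0,"grip":30},
    {"dx":0.4,"dy":1.6,"dz":-11,"spin":0,"grip":30},
    {"dx":0.4,"dy":1.6,"dz":-11.3,"spin":0,"grip":30},
    {"dx":0.4,"dy":1.6,"dz":-11.5,"spin":0,"grip":30},
    {"dx":0.4,"dy":1.6,"dz":-11.5,"spin":0,"grip":30},
    {"dx":0.4,"dy":1.6,"dz":-11.5,"spin":0,"grip":30},
  ],
)

```text
time_s: 5.9
tcp_pos: [0.5248, 0.3501, 0.0269]
eef_rot: [-179.9, 0.1, -89.0]
contact_force: [-0.3, -0.4, -0.9]
gripper_width: 0.054
```

Call:
servo_tool(
  targets=[
    {"dx":0,"dy":0,"dz":-0.15,"spin":0,"grip":30},
    {"dx":0,"dy":0,"dz":-0.15,"spin":0,"grip":64},
    {"dx":0,"dy":0,"dz":-0.15,"spin":0,"grip":75},
    {"dx":0,"dy":0,"dz":-0.15,"spin":0,"grip":90},
    {"dx":0,"dy":0,"dz":-0.15,"spin":0,"grip":90},
    {"dx":0,"dy":0,"dz":-0.15,"spin":0,"grip":90},
    {"dx":0,"dy":0,"dz":2,"spin":0,"grip":90},
    {"dx":0,"dy":0,"dz":6,"spin":0,"grip":90},
    {"dx":0,"dy":0,"dz":9,"spin":0,"grip":90},
    {"dx":0,"dy":0,"dz":12,"spin":0,"grip":90},
  ],
)

```text
time_s: 6.73
tcp_pos: [0.5243, 0.3496, 0.1473]
eef_rot: [-180.0, 0.0, -89.0]
contact_force: [0.8, 0.8, -1.0]
gripper_width: 0.0788
```

Call:
servo_tool(
  targets=[
    {"dx":0.4,"dy":-4,"dz":0,"spin":0,"grip":100},
    {"dx":0.8,"dy":-8,"dz":0,"spin":0,"grip":100},
    {"dx":1.2,"dy":-12,"dz":0,"spin":0,"grip":100},
    {"dx":1.6,"dy":-16,"dz":0,"spin":0,"grip":100},
    {"dx":2,"dy":-20,"dz":0,"spin":0,"grip":100},
    {"dx":2.4,"dy":-24,"dz":0,"spin":0,"grip":100},
    {"dx":2.8,"dy":-28,"dz":0,"spin":0,"grip":100},
    {"dx":3.2,"dy":-32,"dz":0,"spin":0,"grip":100},
    {"dx":3.6,"dy":-36,"dz":0,"spin":0,"grip":100},
    {"dx":4.2,"dy":-40.3,"dz":0,"spin":0,"grip":100},
  ],
)

```text
time_s: 7.57
tcp_pos: [0.5656, -0.0535, 0.1459]
eef_rot: [-180.0, 0.0, -89.0]
contact_force: [1.2, -0.4, -0.3]
gripper_width: 0.088
```

```bash
cat > lo.py <<'E'
from h import *
def loaves(cam="top"):
    im=r.capture(cam); hsv=cv2.cvtColor(im,40); m=((hsv[...,0]<14)&(hsv[...,1]>125)&(hsv[...,2]>55)).astype(np.uint8)
    m[:160]=0
    n,l,st,ce=cv2.connectedComponentsWithStats(m)
    for i in range(1,n):
        if 150<st[i,4]<700: print(np.round(ce[i]),st[i,2:],np.round(at(cam,ce[i],.05),4)[:2])
    return im
if __name__=="__main__":
    loaves(); print(r.get_state()["time_s"],r.get_state()["tcp_pos"])
E
python3 lo.py
```

```text
[181. 172.] [ 58   8 235] [0.7046 0.1371]
7.6167 [ 0.56594413 -0.05927101  0.14565998]
```

Call:
servo_tool(
  targets=[
    {"dx":0,"dy":0,"dz":-3,"spin":0,"grip":100},
    {"dx":0,"dy":0,"dz":-7,"spin":0,"grip":100},
    {"dx":0,"dy":0,"dz":-10.5,"spin":0,"grip":100},
    {"dx":0,"dy":0,"dz":-12.4,"spin":0,"grip":100},
    {"dx":0,"dy":0,"dz":-12.4,"spin":0,"grip":80},
    {"dx":0,"dy":0,"dz":-12.4,"spin":0,"grip":30},
    {"dx":0,"dy":0,"dz":-12.4,"spin":0,"grip":30},
    {"dx":0,"dy":0,"dz":-12.4,"spin":0,"grip":30},
    {"dx":0,"dy":0,"dz":-12.4,"spin":0,"grip":30},
    {"dx":0,"dy":0,"dz":-12.4,"spin":0,"grip":30},
  ],
)

```text
time_s: 8.45
tcp_pos: [0.5669, -0.0514, 0.023]
eef_rot: [-179.8, 0.0, -89.0]
contact_force: [-0.7, 0.1, 4.8]
gripper_width: 0.0538
```

Call:
servo_tool(
  targets=[
    {"dx":0,"dy":0,"dz":0,"spin":0,"grip":30},
    {"dx":0,"dy":0,"dz":0,"spin":0,"grip":30},
    {"dx":0,"dy":0,"dz":0,"spin":0,"grip":30},
    {"dx":0,"dy":0,"dz":0,"spin":0,"grip":30},
    {"dx":0,"dy":0,"dz":1,"spin":0,"grip":30},
    {"dx":0,"dy":0,"dz":3,"spin":0,"grip":30},
    {"dx":0,"dy":0,"dz":6,"spin":0,"grip":30},
    {"dx":0,"dy":0,"dz":9,"spin":0,"grip":30},
    {"dx":0,"dy":0,"dz":11,"spin":0,"grip":30},
    {"dx":0,"dy":0,"dz":12,"spin":0,"grip":30},
  ],
)

```text
time_s: 9.28
tcp_pos: [0.5673, -0.0516, 0.1456]
eef_rot: [-179.7, 0.0, -89.0]
contact_force: [0.7, -0.6, -0.9]
gripper_width: 0.0539
```

```bash
python3 - <<'E'
from h import *
im=r.capture("top"); s=r.get_state(); print(s["time_s"],s["tcp_pos"],s["gripper_width"])
cv2.imwrite("pics/t2.png",im)
hsv=cv2.cvtColor(im,40)
for P in ([.506,.187,.05],[.525,.35,.05]):
    p=proj("top",P).astype(int); print(p, hsv[p[1],p[0]])
for o in r.cut_out("tray","top")[:2]: print("tray",o["p"],o["extent"])
for o in r.cut_out("loaf0_mid","top"):
    e=o["extent"]; c=[(e[0]+e[2])/2,(e[1]+e[3])/2]; print(round(o["p"],2),c,np.round(at("top",c,.05),4)[:2])
E
```

```text
9.3333 [ 0.567717   -0.05155313  0.14606634] 0.053850367020674896
[155 260] [ 0 29 26]
[ 83 251] [16 77 56]
tray 0.67 [141.2, 255.7, 198.6, 291.4]
0.61 [161.60000000000002, 267.79999999999995] [0.4913 0.1738]
```

View pics/t2.png

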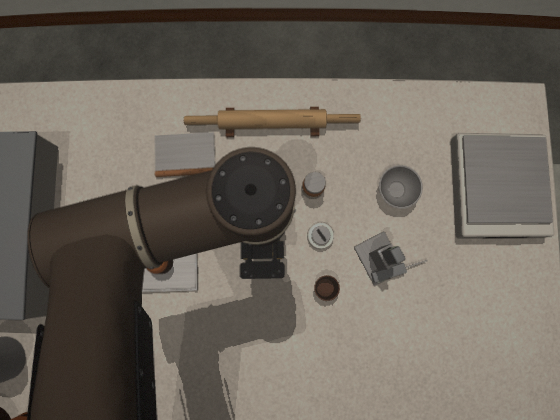

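Call:
servo_tool(
  targets=[
    {"dx":-0.3,"dy":2.5,"dz":0,"spin":0.0,"grip":30},
    {"dx":-0.8,"dy":6.5,"dz":0,"spin":0.0,"grip":30},
    {"dx":-1.3,"dy":10.5,"dz":0,"spin":0.0,"grip":30},
    {"dx":-1.8,"dy":14.5,"dz":0,"spin":0.0,"grip":30},
    {"dx":-2.2,"dy":18.5,"dz":0,"spin":0,"grip":30},
    {"dx":-2.7,"dy":22.5,"dz":0,"spin":0,"grip":30},
    {"dx":-3.2,"dy":26.5,"dz":0,"spin":0,"grip":30},
    {"dx":-3.6,"dy":30,"dz":0,"spin":0,"grip":30},
    {"dx":-4,"dy":33.2,"dz":0,"spin":0,"grip":30},
    {"dx":-4,"dy":33.2,"dz":-2,"spin":0,"grip":30},
  ],
)

```text
time_s: 10.27
tcp_pos: [0.5269, 0.2864, 0.1228]
eef_rot: [-179.8, 0.2, -88.8]
contact_force: [1.0, 0.5, -0.1]
gripper_width: 0.0535
```

Call:
servo_tool(
  targets=[
    {"dx":0,"dy":0,"dz":-3,"spin":0.0,"grip":30},
    {"dx":0,"dy":0,"dz":-6,"spin":0.0,"grip":30},
    {"dx":0,"dy":0,"dz":-8,"spin":0.0,"grip":30},
    {"dx":0,"dy":0,"dz":-9,"spin":0.0,"grip":30},
    {"dx":0,"dy":0,"dz":-9.4,"spin":0,"grip":30},
    {"dx":0,"dy":0,"dz":-9.7,"spin":0,"grip":30},
    {"dx":0,"dy":0,"dz":-9.8,"spin":0,"grip":30},
    {"dx":0,"dy":0,"dz":-9.8,"spin":0,"grip":30},
    {"dx":0,"dy":0,"dz":-9.8,"spin":0,"grip":30},
    {"dx":0,"dy":0,"dz":-9.8,"spin":0,"grip":30},
  ],
)

```text
time_s: 11.1
tcp_pos: [0.5262, 0.2804, 0.0236]
eef_rot: [-180.0, 0.0, -89.0]
contact_force: [0.1, 0.7, -0.1]
gripper_width: 0.0539
```

Call:
servo_tool(
  targets=[
    {"dx":0,"dy":0,"dz":0,"spin":0,"grip":64},
    {"dx":0,"dy":0,"dz":0,"spin":0,"grip":75},
    {"dx":0,"dy":0,"dz":0,"spin":0,"grip":90},
    {"dx":0,"dy":0,"dz":0,"spin":0,"grip":90},
    {"dx":0,"dy":0,"dz":0,"spin":0,"grip":90},
    {"dx":0,"dy":0,"dz":2,"spin":0,"grip":90},
    {"dx":0,"dy":0,"dz":6,"spin":0,"grip":90},
    {"dx":0,"dy":0,"dz":10,"spin":0,"grip":90},
    {"dx":0,"dy":0,"dz":14,"spin":0,"grip":90},
    {"dx":0,"dy":0,"dz":18,"spin":0,"grip":90},
  ],
)

```text
time_s: 11.93
tcp_pos: [0.5257, 0.28, 0.2056]
eef_rot: [180.0, -0.0, -89.0]
contact_force: [1.7, 1.0, -0.8]
gripper_width: 0.079
```

Call:
servo_tool(
  targets=[
    {"dx":0,"dy":-4,"dz":1,"spin":-0.11,"grip":60},
    {"dx":0,"dy":-8,"dz":2,"spin":-0.22,"grip":60},
    {"dx":-0.3,"dy":-12,"dz":3,"spin":-0.33,"grip":60},
    {"dx":-0.6,"dy":-16,"dz":4,"spin":-0.44,"grip":60},
    {"dx":-1,"dy":-20,"dz":5,"spin":-0.55,"grip":60},
    {"dx":-1.4,"dy":-24,"dz":6,"spin":-0.66,"grip":60},
    {"dx":-1.8,"dy":-28,"dz":7,"spin":-0.77,"grip":60},
    {"dx":-2.2,"dy":-32,"dz":8,"spin":-0.88,"grip":60},
    {"dx":-2.2,"dy":-36,"dz":9,"spin":-0.99,"grip":60},
    {"dx":-2.2,"dy":-40,"dz":10,"spin":-1.08,"grip":60},
  ],
)

```text
time_s: 12.77
tcp_pos: [0.5032, -0.1216, 0.3046]
eef_rot: [-180.0, 0.1, -151.2]
contact_force: [1.4, 0.2, 0.3]
gripper_width: 0.0529
```

Call:
servo_tool(
  targets=[
    {"dx":0,"dy":-4,"dz":0,"spin":0,"grip":60},
    {"dx":0,"dy":-8,"dz":0,"spin":0,"grip":60},
    {"dx":0,"dy":-12,"dz":0,"spin":0,"grip":60},
    {"dx":0,"dy":-15,"dz":0,"spin":0,"grip":60},
    {"dx":0,"dy":-17,"dz":0,"spin":0,"grip":60},
    {"dx":0,"dy":-18,"dz":0,"spin":0,"grip":60},
    {"dx":0,"dy":-18,"dz":0,"spin":0,"grip":60},
    {"dx":0,"dy":-18,"dz":0,"spin":0,"grip":60},
    {"dx":0,"dy":-18,"dz":0,"spin":0,"grip":60},
    {"dx":0,"dy":-18,"dz":0,"spin":0,"grip":60},
  ],
)

```text
time_s: 13.6
tcp_pos: [0.5042, -0.2986, 0.3039]
eef_rot: [-180.0, 0.0, -150.8]
contact_force: [-0.3, 0.4, 0.1]
gripper_width: 0.0527
```

```bash
python3 - <<'E'
from h import *
C=r.get_calibration("wrist"); w=r.capture("wrist"); s=r.get_state(); print(s["time_s"],s["tcp_pos"],s["eef_rot"])
for n in("stand","probe_handle"):
  for o in r.cut_out(n,"wrist")[:3]: print(n,round(o["p"],2),np.round(o["extent"]))
t=r.capture("top")
np.save("w2.npy",w)
a=np.zeros((420,800,3),np.uint8); a[:,:560]=np.clip(w*1.3,0,255); a[:240,560:]=cv2.resize(t[200:300,50:210],(240,150))[:0].shape and 0
a[:150,560:]=cv2.resize(t[200:300,50:210],(240,150))
cv2.imwrite("pics/w2.png",a)
for o in r.cut_out("loaf0_mid","top"):
    e=o["extent"]; c=[(e[0]+e[2])/2,(e[1]+e[3])/2]; print(round(o["p"],2),c,np.round(at("top",c,.045),4)[:2])
for o in r.cut_out("tray","top")[:1]: print("tray",o["p"],o["extent"])
E
```

```text
13.65 [ 0.50422513 -0.29862885  0.30389599] [-1.79984387e+02  2.86971162e-02 -1.50822183e+02]
stand 0.61 [232. 135. 297. 212.]
probe_handle 0.77 [194. 130. 294. 158.]
probe_handle 0.62 [248. 175. 271. 223.]
0.56 [158.95, 264.0] [0.4996 0.1812]
tray 0.67 [66.0, 211.0, 197.3, 294.8]
```

View pics/w2.png

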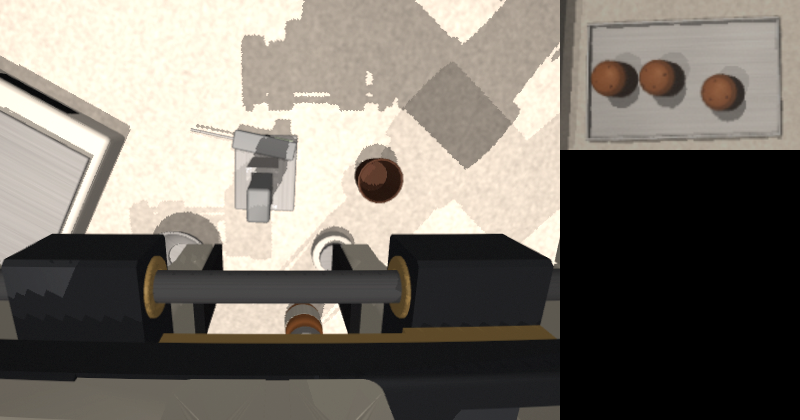

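The inset shows three loaves upright on the tray, and the wrist view has the handle top at about (258,205). The small look-alike has toppled and lies at (240,145), behind the stand. I'll now fit the handle pose.

```bash
cat > fit.py <<'E'
from h import *
w=np.load("w2.npy"); C=r.get_calibration("wrist")
c=at("wrist",(258.5,206),.18,C)[:2]; print("c",c)
def box(c,yaw,sx,sy,z):
    R=np.array([[np.cos(yaw),-np.sin(yaw)],[np.sin(yaw),np.cos(yaw)]])
    return [proj("wrist",[*(c+R@np.array([a*sx/2,b*sy/2])),z],C) for a,b in((1,1),(-1,1),(-1,-1),(1,-1))]
k=8; u0,v0,u1,v1=225,120,305,232
s=cv2.resize(w[v0:v1,u0:u1],None,fx=k,fy=k,interpolation=2)
s=s[:,:]; s2=np.clip(s*1.0,0,255).astype(np.uint8)
o=s2.copy()
for sx,sy,z,col in((.03,.02,.18,(0,0,255)),(.043,.033,.105,(0,255,0)),(.1,.08,.008,(255,0,0))):
    p=(np.array(box(c,np.radians(29),sx,sy,z))-[u0,v0]+.5)*k
    cv2.polylines(o,[p.astype(int)],True,col,1)
cv2.imwrite("pics/fit.png",cv2.resize(o,None,fx=.65,fy=.65,interpolation=3))
E
python3 fit.py
```

```text
c [ 0.51536441 -0.31168222]
```

View pics/fit.png

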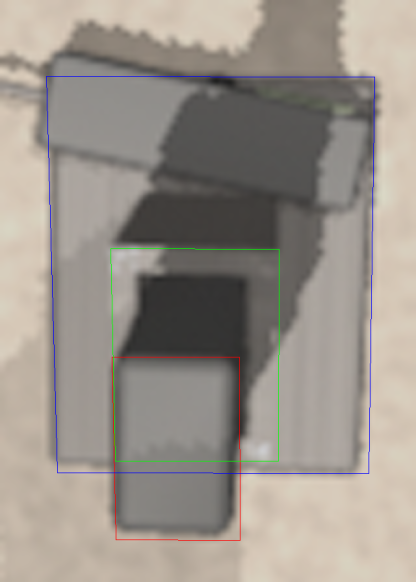

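The model outlines lie on the picture to within about 1 mm: handle centre (0.515, -0.312), yaw 29°. The jaws are already aligned, so I'll move over and descend.

Call:
servo_tool(
  targets=[
    {"dx":0.6,"dy":-0.7,"dz":0,"spin":0,"grip":60},
    {"dx":1.1,"dy":-1.3,"dz":0,"spin":0,"grip":60},
    {"dx":1.1,"dy":-1.3,"dz":-2,"spin":0,"grip":60},
    {"dx":1.1,"dy":-1.3,"dz":-5,"spin":0,"grip":60},
    {"dx":1.1,"dy":-1.3,"dz":-8,"spin":0,"grip":60},
    {"dx":1.1,"dy":-1.3,"dz":-11,"spin":0,"grip":60},
    {"dx":1.1,"dy":-1.3,"dz":-14,"spin":0,"grip":60},
    {"dx":1.1,"dy":-1.3,"dz":-16.5,"spin":0,"grip":60},
    {"dx":1.1,"dy":-1.3,"dz":-18,"spin":0,"grip":60},
    {"dx":1.1,"dy":-1.3,"dz":-18,"spin":0,"grip":60},
  ],
)

```text
time_s: 14.73
tcp_pos: [0.5131, -0.3125, 0.1193]
eef_rot: [179.7, -0.3, -151.0]
contact_force: [-0.6, 0.5, -0.6]
gripper_width: 0.0528
```

Call:
servo_tool(
  targets=[
    {"dx":0,"dy":0,"dz":0,"spin":0,"grip":5},
    {"dx":0,"dy":0,"dz":0,"spin":0,"grip":5},
    {"dx":0,"dy":0,"dz":0,"spin":0,"grip":5},
    {"dx":0,"dy":0,"dz":0,"spin":0,"grip":5},
    {"dx":0,"dy":0,"dz":0,"spin":0,"grip":5},
    {"dx":0,"dy":0,"dz":0,"spin":0,"grip":5},
    {"dx":0,"dy":0,"dz":0,"spin":0,"grip":5},
    {"dx":0,"dy":0,"dz":0,"spin":0,"grip":5},
    {"dx":0,"dy":0,"dz":0,"spin":0,"grip":5},
    {"dx":0,"dy":0,"dz":0,"spin":0,"grip":5},
  ],
  squeeze=25,
)

```text
time_s: 15.57
tcp_pos: [0.515, -0.3124, 0.1243]
eef_rot: [-180.0, 0.0, -150.9]
contact_force: [-1.5, 4.5, 6.1]
gripper_width: 0.0201
```

Call:
servo_tool(
  targets=[
    {"dx":0,"dy":0,"dz":0.5,"spin":0,"grip":5},
    {"dx":0,"dy":0,"dz":1.5,"spin":0,"grip":5},
    {"dx":0,"dy":0,"dz":3,"spin":0,"grip":5},
    {"dx":0,"dy":0,"dz":5,"spin":0,"grip":5},
    {"dx":0,"dy":0,"dz":7,"spin":0,"grip":5},
    {"dx":0,"dy":0,"dz":9,"spin":0,"grip":5},
    {"dx":0,"dy":0,"dz":11,"spin":0,"grip":5},
    {"dx":0,"dy":0,"dz":12.5,"spin":0,"grip":5},
    {"dx":0,"dy":0,"dz":13,"spin":0,"grip":5},
    {"dx":0,"dy":0,"dz":13,"spin":0,"grip":5},
  ],
)

```text
time_s: 16.4
tcp_pos: [0.5156, -0.3131, 0.2555]
eef_rot: [-179.9, 0.1, -150.9]
contact_force: [0.3, -0.5, -2.1]
gripper_width: 0.02
```

```bash
python3 - <<'E'
from h import *
w=r.capture("scene"); s=r.get_state(); print(s["time_s"],s["tcp_pos"],s["contact_force"],s["gripper_width"])
p=np.array(s["tcp_pos"])+[0,0,.0188]
print(proj("scene",p-[0,0,.13]),proj("scene",p),proj("scene",[.515,-.312,.105]))
cv2.imwrite("pics/s3.png",np.clip(cv2.resize(w[40:230,130:330],None,fx=3,fy=3,interpolation=2)*1.5,0,255).astype(np.uint8))
E
```

```text
16.45 [ 0.5150525  -0.3126899   0.25386688] [-0.40517307  0.98579987 -1.94123413] 0.0199772167583518
[230.62242787 146.59857345] [227.22575059  98.74895754] [231.70968866 159.1457884 ]
```

View pics/s3.png

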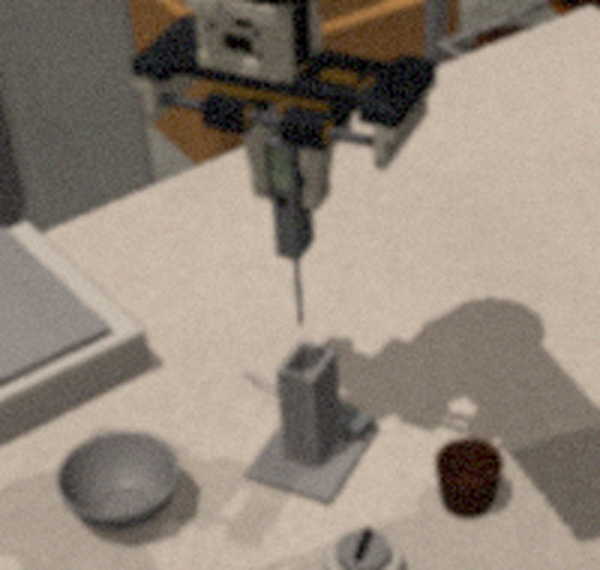

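The thermometer is drawn out cleanly, with the tip at crop (300,323), just where it was predicted. The tool cannot tilt, so I'll turn the probe in the jaws. I'll go to the stand's +x side, lower the needle beside the pocket, then drag back over the rim.

Call:
servo_tool(
  targets=[
    {"dx":1,"dy":0.6,"dz":0,"spin":0,"grip":5},
    {"dx":2,"dy":1.1,"dz":0,"spin":0,"grip":5},
    {"dx":3.1,"dy":1.7,"dz":0,"spin":0,"grip":5},
    {"dx":3.1,"dy":1.7,"dz":0,"spin":0,"grip":5},
    {"dx":3.1,"dy":1.7,"dz":-1.5,"spin":0,"grip":5},
    {"dx":3.1,"dy":1.7,"dz":-3.5,"spin":0,"grip":5},
    {"dx":3.1,"dy":1.7,"dz":-5.5,"spin":0,"grip":5},
    {"dx":3.1,"dy":1.7,"dz":-7.5,"spin":0,"grip":5},
    {"dx":3.1,"dy":1.7,"dz":-8.8,"spin":0,"grip":5},
    {"dx":3.1,"dy":1.7,"dz":-8.8,"spin":0,"grip":5},
  ],
  squeeze=15,
)

```text
time_s: 17.28
tcp_pos: [0.5444, -0.2946, 0.1615]
eef_rot: [179.7, -0.2, -150.9]
contact_force: [0.3, 0.8, -1.7]
gripper_width: 0.0198
```

Call:
servo_tool(
  targets=[
    {"dx":-0.4,"dy":-0.2,"dz":0,"spin":0,"grip":5},
    {"dx":-0.8,"dy":-0.4,"dz":0,"spin":0,"grip":5},
    {"dx":-1.2,"dy":-0.65,"dz":0,"spin":0,"grip":5},
    {"dx":-1.6,"dy":-0.9,"dz":0,"spin":0,"grip":5},
    {"dx":-2.0,"dy":-1.1,"dz":0,"spin":0,"grip":5},
    {"dx":-2.4,"dy":-1.35,"dz":0,"spin":0,"grip":5},
    {"dx":-2.8,"dy":-1.55,"dz":0,"spin":0,"grip":5},
    {"dx":-3.2,"dy":-1.8,"dz":0,"spin":0,"grip":5},
    {"dx":-3.6,"dy":-2.0,"dz":0,"spin":0,"grip":5},
    {"dx":-3.6,"dy":-2.0,"dz":0,"spin":0,"grip":5},
  ],
)

```text
time_s: 18.12
tcp_pos: [0.5094, -0.3163, 0.166]
eef_rot: [-180.0, -0.0, -150.9]
contact_force: [1.8, 1.6, 0.2]
gripper_width: 0.0196
```

```bash
python3 - <<'E'
from h import *
w=r.capture("scene"); s=r.get_state(); print(s["time_s"],s["tcp_pos"],s["contact_force"],s["moment"],s["gripper_width"])
cv2.imwrite("pics/s4.png",np.clip(cv2.resize(w[60:230,130:330],None,fx=3,fy=3,interpolation=2)*1.5,0,255).astype(np.uint8))
E
```

```text
18.1667 [ 0.50950698 -0.31626505  0.166022  ] [1.54412331 0.74201883 0.58614166] [ 0.40219137 -0.57115915  0.01273284] 0.020222215076597806
```

View pics/s4.png

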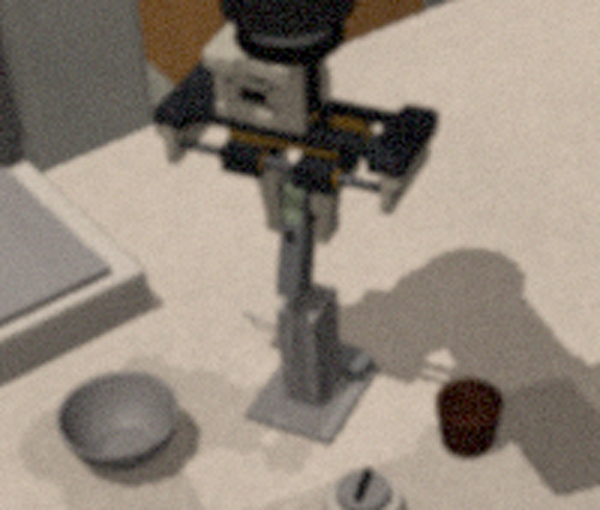

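The probe is tilting in the jaws as planned, with a contact force of about 2 N. I'll keep dragging.

Call:
servo_tool(
  targets=[
    {"dx":-0.5,"dy":-0.3,"dz":0,"spin":0,"grip":5},
    {"dx":-1.0,"dy":-0.55,"dz":0,"spin":0,"grip":5},
    {"dx":-1.5,"dy":-0.85,"dz":0,"spin":0,"grip":5},
    {"dx":-2.0,"dy":-1.1,"dz":0,"spin":0,"grip":5},
    {"dx":-2.5,"dy":-1.4,"dz":0,"spin":0,"grip":5},
    {"dx":-3.0,"dy":-1.65,"dz":0,"spin":0,"grip":5},
    {"dx":-3.5,"dy":-1.95,"dz":0,"spin":0,"grip":5},
    {"dx":-4.0,"dy":-2.2,"dz":0,"spin":0,"grip":5},
    {"dx":-4.4,"dy":-2.45,"dz":0,"spin":0,"grip":5},
    {"dx":-4.8,"dy":-2.7,"dz":0,"spin":0,"grip":5},
  ],
)

```text
time_s: 19.0
tcp_pos: [0.4614, -0.343, 0.1656]
eef_rot: [180.0, -0.0, -150.9]
contact_force: [2.6, 1.5, -0.5]
gripper_width: 0.0201
```

Call:
servo_tool(
  targets=[
    {"dx":0,"dy":0,"dz":0,"spin":0,"grip":5},
    {"dx":0,"dy":0,"dz":0,"spin":0,"grip":5},
    {"dx":0,"dy":0,"dz":1,"spin":0,"grip":5},
    {"dx":0,"dy":0,"dz":3,"spin":0,"grip":5},
    {"dx":0,"dy":0,"dz":5,"spin":0,"grip":5},
    {"dx":0,"dy":0,"dz":7,"spin":0,"grip":5},
    {"dx":0,"dy":0,"dz":9,"spin":0,"grip":5},
    {"dx":0,"dy":0,"dz":10,"spin":0,"grip":5},
    {"dx":0,"dy":0,"dz":10,"spin":0,"grip":5},
    {"dx":0,"dy":0,"dz":10,"spin":0,"grip":5},
  ],
  squeeze=45,
)

```text
time_s: 19.83
tcp_pos: [0.4617, -0.3425, 0.2653]
eef_rot: [180.0, 0.0, -150.9]
contact_force: [-0.1, 0.4, -1.9]
gripper_width: 0.0197
```

```bash
python3 - <<'E'
from h import *
w=r.capture("scene"); s=r.get_state(); print(s["time_s"],s["tcp_pos"],s["contact_force"],s["gripper_width"])
g=np.array(s["tcp_pos"])+[0,0,.0188]; h=np.radians(29)
for a in(30,45,60):
    t=np.radians(a); P=g+.13*np.array([np.sin(t)*np.cos(h),np.sin(t)*np.sin(h),-np.cos(t)]); q=proj("scene",P); print(a,q,(q-[130,40])*3)
cv2.imwrite("pics/s5.png",np.clip(cv2.resize(w[40:230,130:330],None,fx=3,fy=3,interpolation=2)*1.5,0,255).astype(np.uint8))
E
```

```text
19.8833 [ 0.46143323 -0.34225098  0.26442652] [-0.57713307 -0.03144063 -2.22804287] 0.019400525716358256
30 [229.29498389 137.94411673] [297.88495167 293.8323502 ]
45 [223.64151251 137.48868325] [280.92453754 292.46604976]
60 [218.67741946 132.9865995 ] [266.03225838 278.9597985 ]
```

View pics/s5.png

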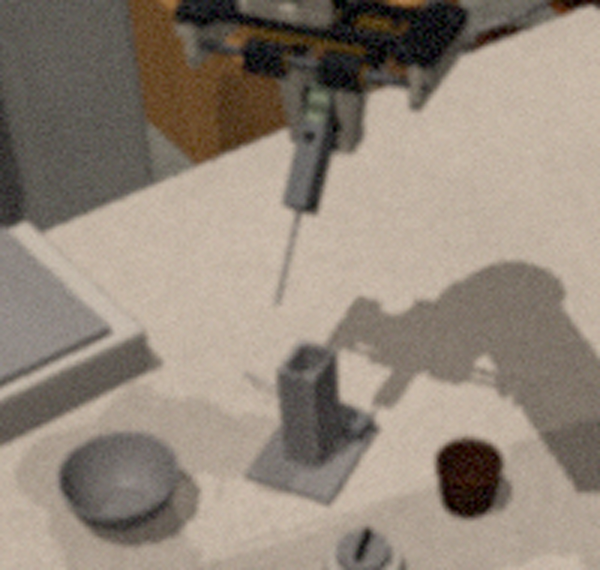

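The tip is at crop (278,303), near the 45° prediction of (281,292). It hangs about 9 mm lower, so the tilt is about 45° with a small slip. I'll carry it over the tray smoothly.

Call:
servo_tool(
  targets=[
    {"dx":0,"dy":0,"dz":1.5,"spin":0,"grip":5},
    {"dx":0,"dy":1,"dz":3,"spin":0,"grip":5},
    {"dx":0,"dy":3,"dz":3,"spin":0,"grip":5},
    {"dx":0,"dy":5.5,"dz":3,"spin":0,"grip":5},
    {"dx":0,"dy":8.5,"dz":3,"spin":0,"grip":5},
    {"dx":0,"dy":11.5,"dz":3,"spin":0,"grip":5},
    {"dx":0,"dy":14.5,"dz":3,"spin":0,"grip":5},
    {"dx":0,"dy":17.5,"dz":3,"spin":0,"grip":5},
    {"dx":0,"dy":20.5,"dz":3,"spin":0,"grip":5},
    {"dx":-0.2,"dy":23.5,"dz":3,"spin":0,"grip":5},
  ],
)

```text
time_s: 20.72
tcp_pos: [0.4591, -0.1063, 0.2939]
eef_rot: [179.9, -0.1, -150.9]
contact_force: [1.1, -0.2, -1.9]
gripper_width: 0.0202
```

Call:
servo_tool(
  targets=[
    {"dx":-0.1,"dy":3,"dz":0,"spin":0,"grip":5},
    {"dx":-0.2,"dy":6,"dz":0,"spin":0,"grip":5},
    {"dx":-0.3,"dy":9,"dz":0,"spin":0,"grip":5},
    {"dx":-0.4,"dy":12,"dz":0,"spin":0,"grip":5},
    {"dx":-0.6,"dy":15,"dz":0,"spin":0,"grip":5},
    {"dx":-0.8,"dy":18,"dz":0,"spin":0,"grip":5},
    {"dx":-0.9,"dy":21,"dz":0,"spin":0,"grip":5},
    {"dx":-1.0,"dy":24,"dz":0,"spin":0,"grip":5},
    {"dx":-1.1,"dy":26.5,"dz":0,"spin":0,"grip":5},
    {"dx":-1.2,"dy":28.5,"dz":0,"spin":0,"grip":5},
  ],
)

```text
time_s: 21.55
tcp_pos: [0.447, 0.1788, 0.2939]
eef_rot: [-180.0, -0.2, -150.9]
contact_force: [0.6, 0.5, -1.8]
gripper_width: 0.0202
```

Call:
servo_tool(
  targets=[
    {"dx":0,"dy":1.5,"dz":0,"spin":0,"grip":5},
    {"dx":0,"dy":2.5,"dz":0,"spin":0,"grip":5},
    {"dx":0,"dy":3,"dz":0,"spin":0,"grip":5},
    {"dx":0,"dy":3.3,"dz":0,"spin":0,"grip":5},
    {"dx":0,"dy":3.3,"dz":0,"spin":0,"grip":5},
    {"dx":0,"dy":3.3,"dz":0,"spin":0,"grip":5},
    {"dx":0,"dy":3.3,"dz":0,"spin":0,"grip":5},
    {"dx":0,"dy":3.3,"dz":0,"spin":0,"grip":5},
    {"dx":0,"dy":3.3,"dz":0,"spin":0,"grip":5},
    {"dx":0,"dy":3.3,"dz":0,"spin":0,"grip":5},
  ],
)

```text
time_s: 22.38
tcp_pos: [0.448, 0.21, 0.2957]
eef_rot: [180.0, 0.0, -150.9]
contact_force: [0.4, 0.2, -1.7]
gripper_width: 0.0196
```

```bash
python3 - <<'E'
from h import *
w=r.capture("scene"); t=r.capture("top"); s=r.get_state(); print(s["time_s"],s["tcp_pos"],s["qd"],s["contact_force"],s["gripper_width"])
g=np.array(s["tcp_pos"])+[0,0,.0188]; h=np.radians(29)
for a in(30,38,45,52,60):
    e=np.radians(a); d=np.array([np.sin(e)*np.cos(h),np.sin(e)*np.sin(h),-np.cos(e)]); P=g+.135*d
    print(a,P,proj("scene",P),proj("top",P), "handle bottom",proj("scene",g+.065*d))
cv2.imwrite("s6.png",w)
a=np.zeros((580,800,3),np.uint8)
c=cv2.resize(w[180:420,270:500],None,fx=2.1,fy=2.1,interpolation=2); a[:c.shape[0],:c.shape[1]]=c
c=cv2.resize(t[200:350,50:200],None,fx=2,fy=2,interpolation=2); a[:300,490:790]=c
c=cv2.resize(w[180:340,200:360],None,fx=1.7,fy=1.7,interpolation=2); a[305:577,490:762]=c
cv2.imwrite("pics/s6.png",np.clip(a*1.4,0,255).astype(np.uint8))
E
```

```text
22.4833 [0.44801852 0.21012467 0.29563692] [ 0.10338581  0.04997524 -0.00138778  0.00609405  0.00540859 -0.07704098] [-0.36998269  0.04302529 -1.41929785] 0.019816812829437595
30 [0.50705535 0.24284932 0.19752349] [433.23669713 283.88956883] [106.98368331 257.51881074] handle bottom [446.31965741 245.45548572]
38 [0.52071192 0.25041928 0.20805547] [433.60549725 287.66853296] [101.37043511 249.93954935] handle bottom [446.66400343 246.86725664]
45 [0.5315092  0.25640432 0.2189775 ] [434.35011815 289.86977965] [ 96.34873688 243.74777292] handle bottom [447.16862076 247.5074025 ]
52 [0.54106183 0.26169942 0.23132262] [435.50631347 290.93539393] [ 91.27015704 238.04275377] handle bottom [447.86186914 247.56348497]
60 [0.5502733  0.26680543 0.24693692] [437.34558569 290.64301712] [ 85.45739178 232.21575531] handle bottom [448.87929593 246.88738073]
```

View pics/s6.png

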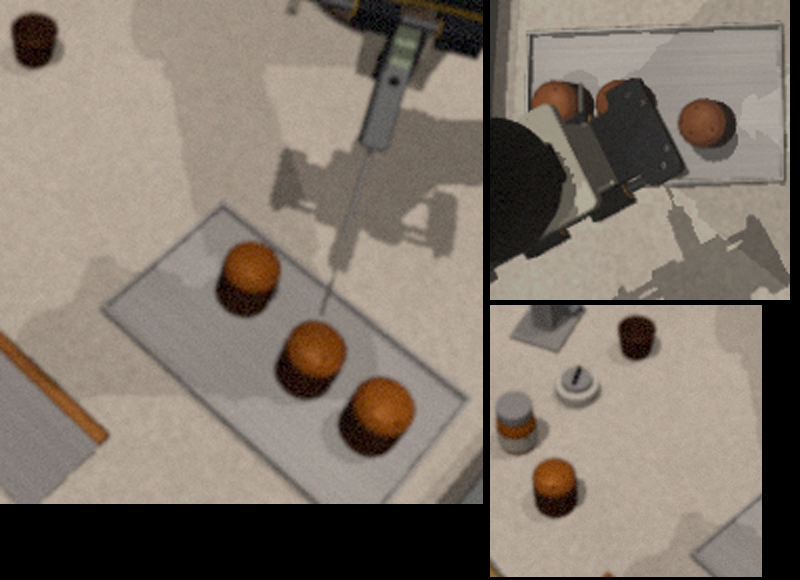

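The three loaves stand on the tray, and the spare loaf, jar, timer and cup look unmoved. The line ending at (323,313) is the needle's shadow. I'll solve tilt and slip from the clearer s5 tip and take one last close look.

```bash
python3 - <<'E'
from h import *
from scipy.optimize import least_squares
h=np.radians(29.1); g=np.array([.4615,-.3423,.2644+.0188])
D=lambda e:np.array([np.sin(e)*np.cos(h),np.sin(e)*np.sin(h),-np.cos(e)])
f=lambda p:np.r_[proj("scene",g+p[0]*D(p[1]))-[222.7,141],proj("scene",g+(p[0]-.07)*D(p[1]))-[230.2,108.5]]
q=least_squares(f,[.13,.8],x_scale=[.1,1]); print("L",q.x[0],"tilt deg",np.degrees(q.x[1]),"res",q.fun)
w=r.capture("scene"); s=r.get_state(); g2=np.array(s["tcp_pos"])+[0,0,.0188]
T=g2+q.x[0]*D(q.x[1]); print("tip now",T,proj("scene",T),proj("wrist",T),s["time_s"])
for o in r.cut_out("probe_handle","scene")[:3]: print(round(o["p"],2),np.round(o["extent"]))
u,v=417,228; c=cv2.resize(w[v:v+80,u:u+55],None,fx=7,fy=7,interpolation=2)
wr=cv2.resize(r.capture("wrist"),(400,300))
a=np.zeros((560,800,3),np.uint8); a[:560,:385]=c; a[:300,400:]=wr
p=((proj("scene",T)-[u,v]+.5)*7).astype(int); cv2.circle(a,tuple(int(k) for k in p),14,(0,0,255),1)
cv2.imwrite("pics/s7.png",np.clip(a*1.4,0,255).astype(np.uint8))
E
```

```text
L 0.13648920852060378 tilt deg 46.09665333694721 res [-0.18510789 -0.8232337   0.60932322  0.93956718]
tip now [0.5339472  0.25803009 0.21977928] [434.37405651 291.079255  ] [278.37188594 340.66670459] 22.5333
0.74 [434. 193. 470. 288.]
0.69 [243. 172. 253. 189.]
```

View pics/s7.png

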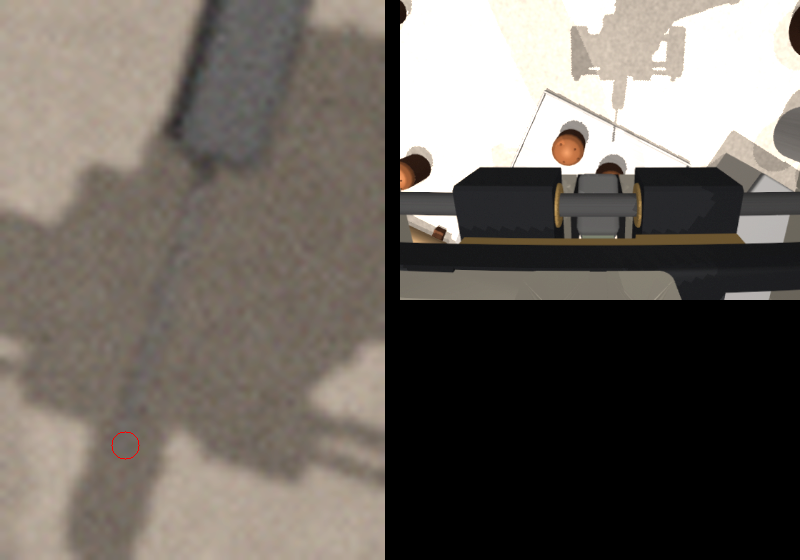

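The needle ends at the predicted spot, the circle at crop (125,445). The network's extent corner at (434,288) agrees. The arm is still, so I'll hand in.

```bash
python3 -c "
from plant import r
s=r.get_state();print(s['time_s'],s['qd'],s['gripper_width']);print(r.close_job())"
```

```text
22.6333 [ 0.08387551  0.10374419  0.03515888 -0.13439536  0.05338338  0.00293311] 0.019739970209272293
the job is handed in; nothing more can be done
None
```

The job is handed in at 22.6 s of the 72 s allowed. `close_job` gives no verdict, so the result below rests on my own checks.

- **Loaves:** I moved two spares, the near and middle ones, onto the tray. The last pictures show three loaves upright there. The far spare, jar, timer and empty cup look unmoved. I did not measure the scraper and bowl again, but the arm never went near them at low height.
- **Thermometer:** I drew the larger thermometer, the one in the stand, straight up with its tip about 140 mm high. The tool cannot tilt, so I turned the thermometer in the jaws by dragging its needle over the stand's rim. I then tightened the grip to 45 N and carried it over the tray.
- **Final hold:** The fit gives a tilt of about 46° with the display facing up. The tip is at about (0.534, 0.258, 0.220) m, within about 1 cm of the tray centre sideways. The joints were practically still and the grip width was steady at 20 mm.

**Checks that failed or disagreed:**
- My colour-based loaf finder and some network calls missed loaves, so I confirmed the tray by eye.
- The handle slipped about 6 mm in the jaws during the turn.
- The small look-alike thermometer toppled against the stand in the first half second, before the arm had moved.

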